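# Set the dose collar on the square paint dispenser

### The job

The square-tanked paint dispenser has to give the marked dose: turn the black collar ring around its barrel until the collar's lug points the same way as the raised fin on top of the barrel, and let go with the collar resting in that click. Leave the collar of the round-tanked dispenser set as it is.

Things in the scene. Friction and masses are not known exactly. Their poses are not given: they have to be found in the camera images.
- dose_collar (a joint): Angle (rad) of the SQUARE dispenser's collar about its fixed upright barrel, growing anticlockwise seen from above. Clicks at -0.524, 0, 0.524, 1.047, 1.571; hard ends -0.6, 1.66. At 1.047 the lug points along the fin. Starts in click 0 or 0.524 (may lie off it). Passing a click takes about 0.2 N m; let go within 10 degrees of a click it settles there. The dispenser is bolted down.
- collar_center (a point): Centre of that black ring, on the barrel's axis, 150 mm above the table: 61 mm across, 24 mm high. Turns with it: x axis to the lug (9 mm wide, 12 high, white line, out to 43 mm from the axis), z up. Grip across the ring from above, at right angles to the lug. The 40 mm barrel inside rises to 180 mm; below are a 68 mm neck (top 108 mm) and the white tank, 104 mm square (top 100 mm).
- stop_mark (a point): The marked stop: outer top end of the raised black fin (14 mm long, 5 wide, 6 high, radial) on the flat top of the square dispenser's barrel, 20 mm from the axis, 186 mm above the table. The lug must point the way this lies from the axis. Fixed; its x axis is the lug's direction at joint value 0, the spout's is opposite. Other clicks have only thin flat ticks on the barrel.
- round_lug (a point): Outer end of the lug on the like collar of the ROUND dispenser (white tank 108 mm across, same heights), to be left alone; 43 mm from that collar's axis, 150 mm above the table. Its x axis points outward from that axis, z up.
There are look-alikes about, which are no part of the job. What is shaped like the part that bears dose_collar but pink or purple is not meant.

How it is judged:
At the end, for the whole second after the job is handed in: The square dispenser's collar is at rest with its lug within 10 degrees of the raised fin's direction (joint value 0.872 to 1.222 rad) (value of joint dose_collar between 0.872 and 1.222 rad and velocity of joint dose_collar between -0.05 and 0.05 rad/s); the robot touches nothing.
It fails at once if the round dispenser's collar is turned (its lug moves by more than 14 mm, about two thirds of a click) (distance of round_lug from where it was at the start of the episode above 0.014 m).
It also fails if it takes over 32 s, if anything falls off the work surface, if the arm or the gripper's body presses on something with over 40 N, if the wrist force passes 120 N, or if a joint passes its speed limit or range.

### The arm

A 6-joint arm with a two-finger parallel gripper is mounted at the origin on the work surface. World frame = base frame: x ahead of the robot, y to its left, z up, the work surface at z = 0. Lengths are in m, angles in rad, forces in N, time in s.
With the tool pointing down it reaches from about 0.35 to 0.775 m from the base axis. Payload 7.3 kg.
Tool frame: the origin (TCP) lies at the very end of the fingers, on their centre line; the grasp point (between the pads) lies 19 mm behind it; z points along the fingers, y is the line along which they close (so a half turn about z gives the same grasp; the last joint's range is limited). The gripper opens to 92 mm and grips with 3 to 60 N. Pads are 19 mm wide; open, the fingers measure 130 mm over their backs; the gripper's body (75 mm by 190 mm) begins 47 mm behind the grasp point.
Start: joints at [1.17, 0.342, 1.524, -0, 1.275, -0.146], TCP at [0.132, 0.508, 0.227] pointing down, gripper open.
Joint ranges: [-2.53, 2.53], [-0.77, 2.02], [0.04, 2.7], [-1, 4.14], [0.28, 2.66], [-3.11, 3.11]. Speed limits (rad/s): [2.57, 2.57, 3.14, 3.14, 3.14, 3.14].

### API

Orientations are given as [roll, pitch, yaw] about the fixed x, y, z axes, in that order (R = Rz(yaw) Ry(pitch) Rx(roll)).
In Python, from cell import robot gives the robot as it stands. The module is installed in compiled form; this text tells all that it offers.
- The arm moves only by the tool arm_command, never from a script. Its argument "moves" is a list of rows, each a list of 3 entries, a list of its own where there are three numbers: the shift along the tool's x, y, z in m, then the turn, a rotation vector about the tool's x, y, z in rad, then the finger opening in m, from 0 to 0.0918. In form: [[[dx, dy, dz], [ax, ay, az], claw], ...]. A call has exactly 5 rows; each row is the pose to reach, as a shift and turn from the pose commanded when the call began, along the tool's axes at that moment; what a row does not reach only later rows make up. A row lasts 1/10 s, in which the tool goes at most 50 mm and 8.59 degrees, less where a joint would pass 70% of its speed; a pose out of reach is approached as far as the arm can. A call with a gripper value outside its range is refused whole. The fingers move at their own pace and stop on an object; "squeeze" is the grip in N (left out, the last holds). Time passes only in rows, so rows that repeat a pose let the fingers close, or fill a call up. It gives the time, the measured TCP pose, the force, the opening and the grip force at its end, in the units of the state.
- robot.observe(): the state, without advancing time (a new reading comes with each control period).
- robot.read_camera(name): name is "scene" or "top"; returns the picture (400x640x3 uint8, red, green, blue); there is no depth.
- robot.camera_model(name): a dict with "fx", "fy", "cx", "cy" (pixels), "R" (3x3) and "t" (3): a world point X has camera coordinates R X + t. Camera axes: x right, y down, z forward; pixel columns grow to the right and rows downward; lengths in m; the calibration is good to about 2 mm. A picture is of the moment at which its call begins. camera_model takes no time and is no camera call.
- robot.hand_in(): hands the job in; it is judged then, once.
The state is a dict: "time": time; "qpos": joint angles; "qvel": joint speeds; "joint_efforts": joint torques, N m; "tool_pos": TCP position; "tool_rot": TCP orientation; "contact_force": force on the tool from outside, world axes, zero at the start; "torque": the same for the moment, N m; "opening": finger opening in m; "grip_force": force on a finger pad.
Only numpy, scipy, OpenCV 4.12 (cv2) and the standard library are available. Lean on these libraries where they do the work, as an engineer would, in place of code of your own. Each camera call takes 0.05 s, during which the arm holds its last target. There are 200 camera calls.

## Working session

There is one attempt and no reset: what is moved stays moved. The work goes in short steps, Python scripts to look and compute and a tool call to move; the robot and the scene stay as the last step left them, time stands still between calls to the robot, and variables do not carry over. Pictures are saved under pics/ and viewed, at most 10 in all, crops included, and the job is handed in when it is done.

Besides the shell and the picture viewer there is one more tool, called after "Emit:" as name(argument=value, ...) on one line, values as JSON. arm_command: Moves the arm, as the interface text tells. Its arguments: {"type":"object","properties":{"moves":{"type":"array"},"squeeze":{"type":"number"}},"required":["moves"]}

```bash
mkdir -p pics; python3 - <<'E'
from cell import robot
import cv2,numpy as np
for n in("scene","top"):
    im=robot.read_camera(n); np.save(f'pics/{n}0.npy',im); cv2.imwrite(f'pics/{n}0.png',im[:,:,::-1])
    print(n,robot.camera_model(n))
print(robot.observe())
E
```

```text
scene {'fx': 508.76552159078597, 'fy': 508.76552159078597, 'cx': 321.81850448098845, 'cy': 209.88433334736433, 'R': array([[-0.87694689,  0.48058125,  0.00241035],
       [ 0.27288192,  0.50206081, -0.82065243],
       [-0.39560032, -0.71901085, -0.5714226 ]]), 't': array([ 0.36486077, -0.09490284,  1.63189041])}
top {'fx': 404.9547338051187, 'fy': 404.9547338051187, 'cx': 321.1728342117794, 'cy': 198.92045728663197, 'R': array([[-0.00756237, -0.99985091, -0.0155232 ],
       [-0.9948298 ,  0.00909477, -0.1011482 ],
       [ 0.1012743 ,  0.01467802, -0.99475026]]), 't': array([0.11251614, 0.46789707, 1.11839552])}
{'time': 0.1, 'qpos': array([ 1.17001917e+00,  3.42653682e-01,  1.52486079e+00,  8.85372419e-06,
        1.27543141e+00, -1.45975458e-01]), 'qvel': array([ 6.49384497e-05, -2.06352626e-03, -2.56887614e-03,  3.23023926e-04,
        1.57309861e-04, -2.88553644e-04]), 'joint_efforts': array([ 2.04628821e-03, -4.32001019e+01, -2.44694853e+01,  7.18493946e-02,
        5.25889895e-02, -1.66159992e-05]), 'tool_pos': array([0.1321556 , 0.50773841, 0.22613533]), 'tool_rot': array([-3.14025505e+00, -2.05213798e-04,  2.88678824e+00]), 'contact_force': array([ 0.18676979,  0.02523143, -0.93062259]), 'torque': array([ 0.06732093, -0.03319812, -0.01530314]), 'grip_force': 0.0, 'opening': 0.09184416197824542}
```

View pics/scene0.png

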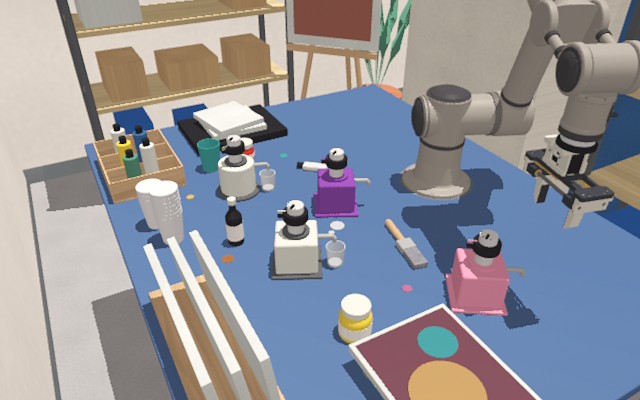

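View pics/top0.png

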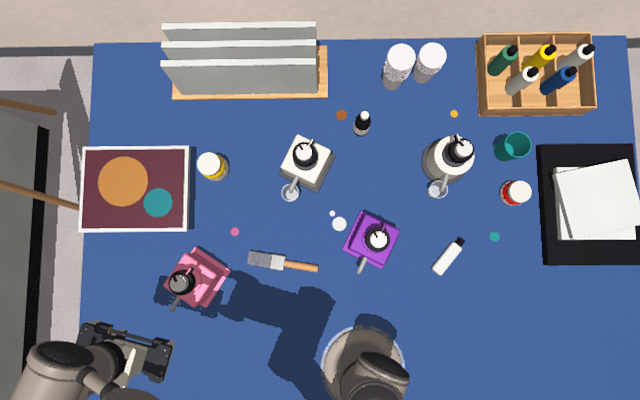

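The square white dispenser is at top (305,155) and scene (295,235). The round one is at top (455,152). I'll enlarge the square one.

```bash
python3 - <<'E'
import cv2,numpy as np
a=np.load('pics/top0.npy')[130:180,280:330]; b=np.load('pics/scene0.npy')[195:245,270:320]
f=lambda x:cv2.resize(x,(400,400),interpolation=cv2.INTER_CUBIC)
cv2.imwrite('pics/z.png',np.hstack([f(a),f(b)])[:,:,::-1])
E
```

```text
(no output)
```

View pics/z.png

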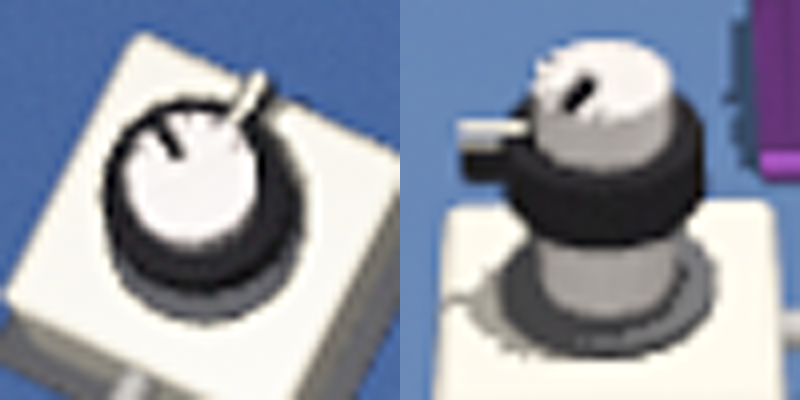

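The crop shows the fin end at about (157,127) on the left, the lug's outer end at about (262,75), and the barrel top around (190,178).

```bash
cat > h.py <<'E'
import numpy as np,cv2
from cell import robot
def ray(n,uv,z):
    c=robot.camera_model(n);d=np.array([(uv[0]-c['cx'])/c['fx'],(uv[1]-c['cy'])/c['fy'],1])@c['R']
    o=-c['R'].T@c['t'];return o+d*(z-o[2])/d[2]
def proj(n,X):
    c=robot.camera_model(n);p=c['R']@X+c['t'];return np.array([c['fx']*p[0]/p[2]+c['cx'],c['fy']*p[1]/p[2]+c['cy']])
E
python3 - <<'E'
from h import *
g=lambda u,v:((u+.5)/8-.5+280,(v+.5)/8-.5+130)
s=lambda u,v:((u-400+.5)/8-.5+270,(v+.5)/8-.5+195)
# ring/barrel extents
c=ray('top',g(192,179),.18); print('barrel c top',c)
ext=[ray('top',g(*p),.18)[:2] for p in((124,180),(258,180),(190,112),(190,246))];print(np.array(ext))
c2=ray('scene',s(603,85),.18);print('barrel c scene',c2)
A=lambda p,c:np.arctan2(p[1]-c[1],p[0]-c[0])
f=ray('top',g(155,125),.186);fi=ray('top',g(178,156),.186);fs=ray('scene',s(567,105),.186);fsi=ray('scene',s(592,80),.186)
l=ray('top',g(263,73),.156);li=ray('top',g(241,122),.156)
ls=ray('scene',s(460,127),.156);lsi=ray('scene',s(528,127),.156)
for n,p in dict(f=f,fi=fi,fs=fs,fsi=fsi,l=l,li=li,ls=ls,lsi=lsi).items():
    print(n,p[:2],[ (round(np.hypot(*(p-q)[:2]),4),round(A(p,q),3)) for q in(c,c2)])
print('fin dir',A(f,fi),A(fs,fsi),'lug dir',A(l,li),A(ls,lsi))
# tank edges z=.1 : corners
for p in((140,33),(5,295),(400,160)):print(ray('top',g(*p),.1)[:2])
E
```

```text
barrel c top [0.56992374 0.1488885  0.18      ]
[[0.56984052 0.16988573]
 [0.56938643 0.12852411]
 [0.59099625 0.14944059]
 [0.54895432 0.14957085]]
barrel c scene [0.57118547 0.15082938 0.18      ]
f [0.58559356 0.15985916] [(np.float64(0.0191), np.float64(0.611)), (np.float64(0.017), np.float64(0.56))]
fi [0.57582308 0.15281551] [(np.float64(0.0071), np.float64(0.587)), (np.float64(0.005), np.float64(0.405))]
fs [0.58859495 0.16303074] [(np.float64(0.0234), np.float64(0.648)), (np.float64(0.0213), np.float64(0.611))]
fsi [0.57660049 0.15494831] [(np.float64(0.009), np.float64(0.737)), (np.float64(0.0068), np.float64(0.65))]
l [0.60915157 0.12765573] [(np.float64(0.0446), np.float64(-0.496)), (np.float64(0.0445), np.float64(-0.548))]
li [0.59340483 0.13470631] [(np.float64(0.0274), np.float64(-0.543)), (np.float64(0.0275), np.float64(-0.628))]
ls [0.60369771 0.11853442] [(np.float64(0.0454), np.float64(-0.732)), (np.float64(0.0458), np.float64(-0.782))]
lsi [0.58581374 0.12825497] [(np.float64(0.026), np.float64(-0.915)), (np.float64(0.0269), np.float64(-0.996))]
fin dir 0.6246221829659897 0.5929573043824286 lug dir -0.42098004984139314 -0.49786537912334017
[0.63757239 0.17082623]
[0.54903037 0.21591693]
[0.59327966 0.08410987]
```

Emit:
arm_command(moves=[[[-0.03, -0.014, -0.02], [0, 0, 0], 0.0918], [[-0.075, -0.035, -0.03], [0, 0, 0.05], 0.0918], [[-0.12, -0.055, -0.03], [0, 0, 0.1], 0.0918], [[-0.165, -0.076, -0.03], [0, 0, 0.1], 0.0918], [[-0.21, -0.096, -0.03], [0, 0, 0.1], 0.0918]], squeeze=40)

```text
time: 0.6
tool_pos: [0.3123, 0.3607, 0.2566]
tool_rot: [-3.142, -0.0, 2.787]
contact_force: [1.3, 0.9, -0.0]
opening: 0.0918
grip_force: 0.0
```

Emit:
arm_command(moves=[[[-0.045, -0.0155, 0], [0, 0, 0.04], 0.0918], [[-0.09, -0.031, 0], [0, 0, 0.08], 0.0918], [[-0.135, -0.0465, 0], [0, 0, 0.117], 0.0918], [[-0.18, -0.062, 0], [0, 0, 0.117], 0.0918], [[-0.225, -0.0775, 0], [0, 0, 0.117], 0.0918]])

```text
time: 1.1
tool_pos: [0.4965, 0.2098, 0.2565]
tool_rot: [-3.141, -0.001, 2.67]
contact_force: [0.8, 0.8, -0.1]
opening: 0.0917
grip_force: 0.0
```

Emit:
arm_command(moves=[[[-0.04, -0.009, 0], [0, 0, 0], 0.0918], [[-0.075, -0.016, 0], [0, 0, 0], 0.0918], [[-0.0933, -0.02, 0], [0, 0, 0], 0.0918], [[-0.0933, -0.02, 0.0], [0, 0, 0], 0.0918], [[-0.0933, -0.02, 0.0], [0, 0, 0], 0.0918]])

```text
time: 1.6
tool_pos: [0.5689, 0.1512, 0.2561]
tool_rot: [-3.141, -0.002, 2.669]
contact_force: [-0.6, -0.1, -0.4]
opening: 0.0922
grip_force: 0.0
```

```bash
python3 - <<'E'
from h import *
ims=[]
for n in('scene','top'):
    im=robot.read_camera(n);p=proj(n,np.array([.5705,.1495,.18])).astype(int);im=np.ascontiguousarray(im)
    ims.append(cv2.resize(im[p[1]-50:p[1]+50,p[0]-50:p[0]+50],(400,400),interpolation=cv2.INTER_CUBIC))
cv2.imwrite('pics/a.png',np.hstack(ims)[:,:,::-1])
o=robot.observe();print(o['tool_pos'],o['tool_rot'],o['qpos'])
E
```

```text
[0.56853252 0.15200711 0.25665078] [-3.14153268e+00 -7.75144424e-04  2.67076450e+00] [ 1.30855915e-01  4.41345990e-01  1.28803430e+00  3.94219109e-04
  1.41288534e+00 -9.69174408e-01]
```

View pics/a.png

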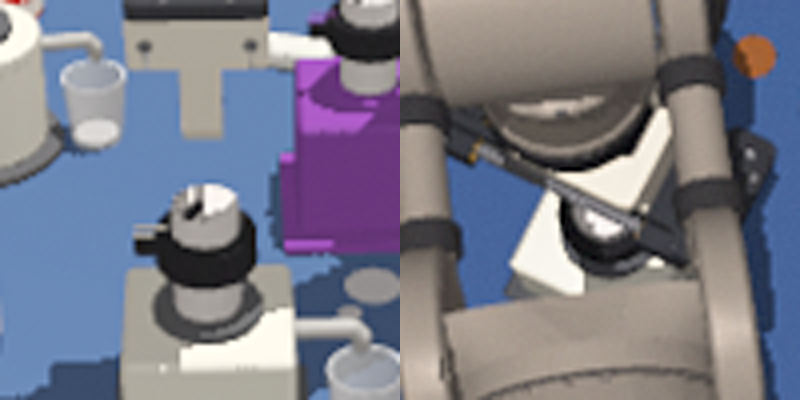

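The close view shows the finger (column 201) in line with the barrel (column 205) once perspective is allowed for. Next I descend.

Emit:
arm_command(moves=[[[-0.002, -0.001, 0.02], [0, 0, 0], 0.0918], [[-0.002, -0.001, 0.05], [0, 0, 0], 0.0918], [[-0.002, -0.001, 0.08], [0, 0, 0], 0.0918], [[-0.002, -0.001, 0.11], [0, 0, 0], 0.0918], [[-0.002, -0.001, 0.125], [0, 0, 0], 0.0918]])

```text
time: 2.2
tool_pos: [0.5685, 0.1504, 0.1294]
tool_rot: [-3.14, -0.003, 2.671]
contact_force: [-0.0, 0.7, -1.5]
opening: 0.0919
grip_force: 0.0
```

Emit:
arm_command(moves=[[[0, 0, 0], [0, 0, 0], 0.08], [[0, 0, 0], [0, 0, 0], 0.07], [[0, 0, 0], [0, 0, 0], 0.06], [[0, 0, 0], [0, 0, 0], 0.055], [[0, 0, 0], [0, 0, 0], 0.05]])

```text
time: 2.7
tool_pos: [0.5716, 0.1503, 0.1329]
tool_rot: [3.139, 0.002, 2.67]
contact_force: [1.0, 3.9, 3.1]
opening: 0.0591
grip_force: 40.0
```

Emit:
arm_command(moves=[[[0, 0, 0], [0, 0, -0.1], 0.05], [[0, 0, 0], [0, 0, -0.2], 0.05], [[0, 0, 0], [0, 0, -0.3], 0.05], [[0, 0, 0], [0, 0, -0.4], 0.05], [[0, 0, 0], [0, 0, -0.5], 0.05]])

```text
time: 3.2
tool_pos: [0.5717, 0.1507, 0.1329]
tool_rot: [3.139, 0.003, -3.109]
contact_force: [1.4, 5.3, 2.4]
opening: 0.0598
grip_force: 40.0
```

Emit:
arm_command(moves=[[[0, 0, 0], [0, 0, -0.11], 0.05], [[0, 0, 0], [0, 0, -0.22], 0.05], [[0, 0, 0], [0, 0, -0.33], 0.05], [[0, 0, 0], [0, 0, -0.44], 0.05], [[0, 0, 0], [0, 0, -0.55], 0.05]])

```text
time: 3.7
tool_pos: [0.5715, 0.151, 0.1329]
tool_rot: [3.141, 0.004, -2.559]
contact_force: [-0.5, 6.2, 1.8]
opening: 0.0594
grip_force: 40.0
```

```bash
python3 - <<'E'
from h import *
ims=[]
for n in('scene',):
    im=robot.read_camera(n);p=proj(n,np.array([.5705,.1495,.17])).astype(int);print(p)
    ims.append(cv2.resize(im[p[1]-40:p[1]+40,p[0]-40:p[0]+40],(480,480),interpolation=cv2.INTER_CUBIC))
cv2.imwrite('pics/b.png',np.hstack(ims)[:,:,::-1])
o=robot.observe();print(o['tool_pos'],o['tool_rot'],o['torque'],o['grip_force'])
E
```

```text
[295 208]
[0.57154874 0.15100466 0.13292923] [ 3.14082972  0.00404925 -2.55286126] [ 1.05336275 -0.06769646 -0.0055042 ] 40.00059485435486
```

View pics/b.png

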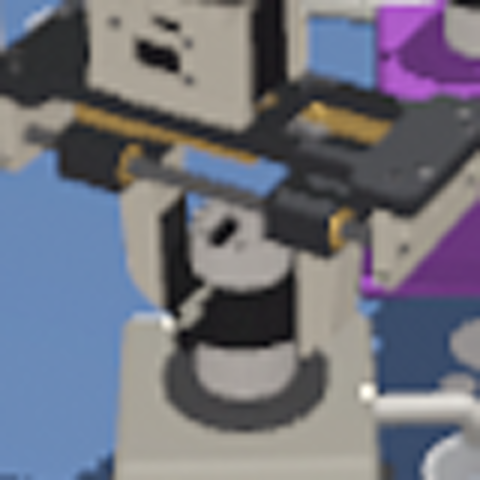

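The white lug line, (170,322) to (210,290), runs parallel to the fin. I'll open the gripper and rise.

Emit:
arm_command(moves=[[[0, 0, 0], [0, 0, 0], 0.07], [[0, 0, 0], [0, 0, 0], 0.085], [[0, 0, 0], [0, 0, 0], 0.0918], [[0, 0, 0], [0, 0, 0], 0.0918], [[0, 0, -0.01], [0, 0, 0], 0.0918]])

```text
time: 4.25
tool_pos: [0.5698, 0.1491, 0.1407]
tool_rot: [3.14, -0.003, -2.564]
contact_force: [-0.0, 0.6, -0.5]
opening: 0.0907
grip_force: 0.0
```

Emit:
arm_command(moves=[[[0, 0, -0.03], [0, 0, 0], 0.0918], [[0, 0, -0.06], [0, 0, 0], 0.0918], [[0, 0, -0.1], [0, 0, 0], 0.0918], [[0, 0, -0.14], [0, 0, 0], 0.0918], [[0, 0, -0.14], [0, 0, 0], 0.0918]])

```text
time: 4.75
tool_pos: [0.573, 0.1496, 0.289]
tool_rot: [-3.136, 0.011, -2.563]
contact_force: [0.6, -0.2, 0.4]
opening: 0.0919
grip_force: 0.0
```

```bash
python3 - <<'E'
from h import *
n='scene';im=robot.read_camera(n)[170:250,255:335]
cv2.imwrite('pics/c.png',cv2.resize(im,(480,480),interpolation=cv2.INTER_CUBIC)[:,:,::-1])
o=robot.observe();print(o['tool_pos'],o['contact_force'],o['opening'])
E
```

```text
[0.57195709 0.14946566 0.28563263] [-0.10124965 -0.08705417 -1.29834828] 0.09179213052523634
```

View pics/c.png

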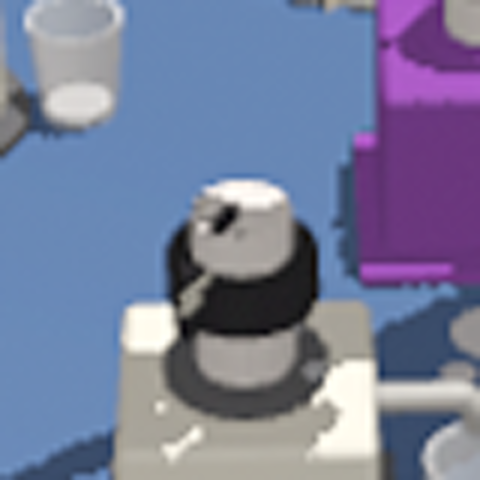

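```bash
python3 - <<'E'
from h import *
s=lambda u,v:((u+.5)/6-.5+255,(v+.5)/6-.5+170)
c=np.array([.5708,.1500])
for o,i,z in(((180,306),(209,272),.156),((211,231),(236,206),.186)):
    a=ray('scene',s(*o),z)[:2];b=ray('scene',s(*i),z)[:2]
    print(np.arctan2(*(a-b)[::-1]),np.arctan2(*(a-c)[::-1]),np.hypot(*(a-c)))
E
```

```text
0.6539045347778265 0.3960590000793005 0.037652627840693266
0.5933284133323058 0.6039341980163615 0.024164913455223765
```

```bash
python3 -c "
from cell import robot
print(robot.hand_in())"
```

```text
the job is handed in; nothing more can be done
None
```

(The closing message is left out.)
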